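# Grade two bearing balls on the bar sorter

### The arm

A 7-joint arm with a two-finger parallel gripper is mounted at the origin on the work surface. World frame = base frame: x ahead of the robot, y to its left, z up, the work surface at z = 0. Lengths are in m, angles in degrees, forces in N, time in s.
With the tool pointing down it reaches from about 0.35 to 0.9 m from the base axis. Payload 8.1 kg.
Tool frame: the origin (TCP) lies between the finger pads; the fingertips stand 19 mm ahead of it and the grasp point (between the pads) is the TCP; z points along the fingers, y is the line along which they close (so a half turn about z gives the same grasp; the last joint's range is limited). The gripper opens to 92 mm and grips with 3 to 60 N. Pads are 19 mm wide; open, the fingers measure 130 mm over their backs; the gripper's body (75 mm by 190 mm) begins 47 mm behind the grasp point.
Start: joints at [58.866, 24.895, 1.432, 90.138, -0.665, 64.973, -4.303], TCP at [0.267, -0.565, 0.246] pointing down, gripper open.
Joint ranges: [-149.89, 149.89], [-25.12, 119.58], [-72.63, 75.52], [4.76, 147.25], [-75.54, 255.54], [6.69, 114.76], [-157.13, 157.13]. Speed limits (degrees/s): [127.2, 127.2, 172.46, 172.46, 180, 180, 180].

### API

Orientations are given as a 3x3 rotation matrix whose columns are the frame's x, y, z axes.
In Python, from station import bot, snapshot, ticket gives the robot as it stands.
- The arm moves only by the tool servo_tool, never from a script. Its argument "commands" is a list of rows, each a list of 4 numbers: the shift along the tool's x, y, z in mm, then the turn about the tool's z in degrees. In form: [[dx, dy, dz, roll], ...]. A call has exactly 10 rows; each row shifts and turns the commanded pose from where the row before left it, along the tool's axes as they then stand; what a row does not reach is not made up. A row lasts 1/12 s, in which the tool goes at most 41.7 mm and 7.16 degrees, less where a joint would pass 70% of its speed; a pose out of reach is approached as far as the arm can. A call with a gripper value outside its range is refused whole. "hand" is the closure, from -1 (fully open) to 1 (shut), set as the call begins (left out, the last holds). The fingers move at their own pace and stop on an object; "squeeze" is the grip in N (left out, the last holds). Time passes only in rows, so rows that do not move let the fingers close, or fill a call up. It gives the time, the measured TCP pose, the force, the opening and the grip force at its end, in the units of the state.
- bot.get_obs(): the state, without advancing time (a new reading comes with each control period).
- snapshot(name): name is "scene" or "top"; returns a dict with "pixels" (400x640x3 uint8, red, green, blue), "fx", "fy", "cx", "cy" (pixels), "k1" (the pictures are not rectified: a ray, as slopes to the right and down, at radius r is drawn at 1 + k1 r^2 times it, then the intrinsics apply), "xyz" and "rotation" of the camera in the world. Camera axes: x right, y up, looking along -z (the intrinsics and any distortion apply to the point x, -y, -z); pixel columns grow to the right and rows downward; lengths in m; the calibration is good to about 2 mm. A picture is of the moment at which its call begins. There is no depth.
- ticket.close_job(): hands the job in; it is judged then, once.
The state is a dict: "time_s": time; "joint_positions": joint angles; "joint_vel": joint speeds; "effort": joint torques, N m; "eef_pos": TCP position; "tool_rot": TCP orientation; "ft_force": force on the tool from outside, world axes, zero at the start; "torque": the same for the moment, N m; "gripper_width": finger opening in m; "grasp_force": force on a finger pad.
Only numpy, scipy, OpenCV 4.12 (cv2) and the standard library are available. Lean on these libraries where they do the work, as an engineer would, in place of code of your own. Each camera call takes 0.05 s, during which the arm holds its last target. There are 200 camera calls.

### The job

Take the parts pan that holds the two steel bearing balls, by its bar handle, carry it level over the head tray at the high end of the sorter and tip both balls out there, so that they roll down and sort themselves by size: the small one into the side lane, the large one into the end lane. Then stand the empty pan upright on the bench and let go.

Things in the scene. Friction and masses are not known exactly. Their poses are not given: they have to be found in the camera images.
- pan: Open-front metal pan with the two balls (its twin holds hex nuts). 120 (x) x 84 (y) mm, walls 46 high, 0.15-0.31 kg empty; z up, origin centre of underside. Closed at +x, open mouth at -x; floor rises 9 deg to the mouth, edge at x -59, z 25: balls stay at +x while level, roll out when tipped mouth-down 20 deg or more (35 ample). Handle: bar along y, 14 thick, 18 high, 84 long, centre x 0, z 85.
- sorter: Fixed grey sorter, z up, slopes 11 deg down to -x. Origin: bench level under centre of its head tray (dark solid floor, x -40 to 40, y -75 to 75 mm, floor 111 mm up at centre, back wall at x 40-46 with top 148 up, side walls 30 over the floor). Then 5 steel bars, 28 mm gaps, to x -170. Open lanes: side lane y 81 to 121, x -169 to -44; end lane x -228 to -175, y -75 to 75. Nothing on it above 150.
- ball_large: Plain steel ball, 36 mm diameter, 0.19 kg, loose in the pan; origin its centre. Tipped onto the head tray it rides over the sorter's bars and drops off their low end into the end lane (floor about 20 mm up, end wall 85 mm high).
- ball_small: Plain steel ball, 22 mm diameter, 0.044 kg, loose in the pan; origin its centre. Tipped onto the head tray it falls between the sorter's bars onto a lower board that leads it to +y into the side lane (floor about 15 mm up, outer wall 50 mm high).
Things that resemble listed ones, but are neither listed nor needed, are in the scene too. Leave any purple look-alike of the pan alone.

How it is judged:
By the outcome, as a careful person would: the job done as asked, in the order asked, and still so for the second after the job is handed in, with the robot touching nothing.
It also fails if it takes over 61 s, if anything falls off the work surface, if the arm or the gripper's body presses on something with over 40 N, if the wrist force passes 120 N, or if a joint passes its speed limit or range.

## Working session

There is one attempt and no reset: what is moved stays moved. The work goes in short steps, Python scripts to look and compute and a tool call to move; the robot and the scene stay as the last step left them, time stands still between calls to the robot, and variables do not carry over. Pictures are saved under pics/ and viewed, at most 10 in all, crops included, and the job is handed in when it is done.

Besides the shell and the picture viewer there is one more tool, called after "Request:" in YAML: its name, and indented under it one key for each argument. servo_tool: Moves the arm, as the interface text tells. Its arguments: {"type":"object","properties":{"commands":{"type":"array","items":{"type":"array","items":{"type":"number"}}},"hand":{"type":"number"},"squeeze":{"type":"number"}},"required":["commands"]}

```bash
mkdir -p pics; cat > h.py <<'E'
import numpy as np, cv2
from station import bot, snapshot, ticket
def snap(n,f=None):
    s=snapshot(n)
    if f: cv2.imwrite('pics/'+f,s['pixels'][:,:,::-1])
    return s
def ray(s,u,v):
    K=np.array([[s['fx'],0,s['cx']],[0,s['fy'],s['cy']],[0,0,1.]])
    p=cv2.undistortPoints(np.array([[[u,v]]],float),K,np.array([s['k1'],0,0,0.]))[0,0]
    # model: drawn = ray*(1+k1 r^2) = opencv k1
    d=np.array(s['rotation'])@np.array([p[0],-p[1],-1]); return np.array(s['xyz']),d/np.linalg.norm(d)
def onz(s,u,v,z):
    o,d=ray(s,u,v); return o+d*(z-o[2])/d[2]
def proj(s,P):
    c=np.array(s['rotation']).T@(np.array(P)-np.array(s['xyz'])); x,y=c[0]/-c[2],-c[1]/-c[2]
    k=1+s['k1']*(x*x+y*y); return np.array([s['fx']*x*k+s['cx'],s['fy']*y*k+s['cy']])
E
python3 - <<'E'
from h import *
a=snap('scene');b=snap('top')
print({k:v for k,v in a.items() if k!='pixels'});print({k:v for k,v in b.items() if k!='pixels'})
cv2.imwrite('pics/a1.png',a['pixels'][:,:,::-1]);cv2.imwrite('pics/b1.png',b['pixels'][:,:,::-1])
print(bot.get_obs())
E
```

```text
{'fx': 392.02287689672585, 'fy': 392.02287689672585, 'cx': 317.4252381015397, 'cy': 198.0435465802848, 'k1': -0.07784977640319192, 'xyz': array([ 0.88770646, -0.27659234,  0.79357332]), 'rotation': array([[ 0.54728319, -0.69804256,  0.46175502],
       [ 0.83681328,  0.44649926, -0.31683109],
       [ 0.01498831,  0.55979906,  0.82849282]])}
{'fx': 412.9987975411998, 'fy': 412.9987975411998, 'cx': 318.3871983611306, 'cy': 202.34465286047424, 'k1': 0.018406322890195496, 'xyz': array([ 0.24226437, -0.01400737,  1.12849557]), 'rotation': array([[ 0.08391659,  0.97380213, -0.21134668],
       [-0.99647176,  0.08170418, -0.01919507],
       [-0.00142429,  0.21221178,  0.97722266]])}
{'time_s': 0.1, 'joint_positions': array([58.86756268, 24.93280104,  1.42930553, 90.18302213, -0.66362929,
       64.97127254, -4.30126806]), 'joint_vel': array([-0.1426586 , -0.07891524,  0.02171549, -0.1699296 , -0.010753  ,
       -0.07564845,  0.01838514]), 'effort': array([ 2.61939669e-03, -6.69118524e+01,  9.87816900e-01, -3.15143144e+01,
       -6.05437928e-02,  3.75010504e-02,  7.03412411e-06]), 'eef_pos': array([ 0.2664326 , -0.56490955,  0.24502524]), 'tool_rot': array([[ 9.04429624e-01,  4.26622271e-01, -7.01988335e-04],
       [ 4.26622829e-01, -9.04428860e-01,  1.18291005e-03],
       [-1.30242739e-04, -1.36934314e-03, -9.99999054e-01]]), 'ft_force': array([-0.13147988,  0.74072217,  0.5187494 ]), 'torque': array([ 0.0519532 , -0.02482761, -0.02828375]), 'grasp_force': 0.0, 'gripper_width': 0.09184417637254359}
```

View pics/a1.png

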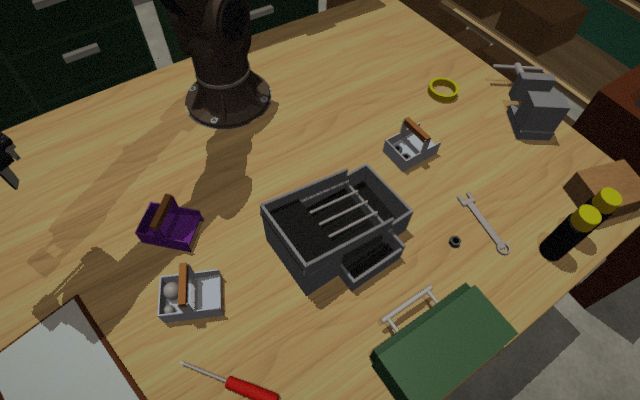

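View pics/b1.png

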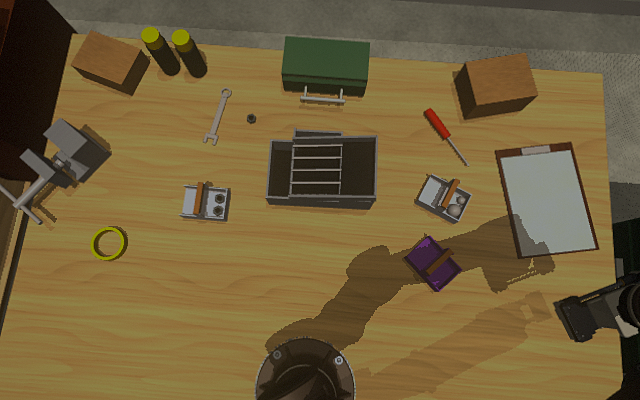

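The scene view shows three candidate pans. The top-view pixels are:
- **(444,198):** grey pan holding two balls at its closed lower-right end. This one fits the description.
- **(206,201):** grey pan holding hex nuts, the twin.
- **(432,263):** purple look-alike.

The sorter is at (322,170), with its dark head tray on the right (358,170) and the side lane on top (318,135). So sorter +x points to world −y and sorter +y to world +x. I'll confirm the pan in one crop and measure it.

```bash
cat > m.py <<'E'
from h import *
a=snap('scene');b=snap('top')
A=cv2.resize(a['pixels'][250:335,145:235],None,fx=4.4,fy=4.4,interpolation=cv2.INTER_CUBIC)
B=cv2.resize(b['pixels'][165:235,405:485],None,fx=4.9,fy=4.9,interpolation=cv2.INTER_CUBIC)
h=max(A.shape[0],B.shape[0]);pad=lambda I:cv2.copyMakeBorder(I,0,h-I.shape[0],0,0,cv2.BORDER_CONSTANT)
cv2.imwrite('pics/crop.png',np.hstack([pad(A),pad(B)])[:,:,::-1])
def brown(s,x0,x1,y0,y1):
    hsv=cv2.cvtColor(s['pixels'],cv2.COLOR_RGB2HSV); m=cv2.inRange(hsv,(4,120,60),(14,255,255)); k=np.zeros_like(m);k[y0:y1,x0:x1]=m[y0:y1,x0:x1]
    c=max(cv2.findContours(k,0,2)[0],key=cv2.contourArea); return c,cv2.minAreaRect(c)
for s,box in((a,(145,235,250,335)),(b,(405,485,165,235))):
    c,r=brown(s,*box); print(cv2.contourArea(c),r); p=cv2.boxPoints(r)
    print('box@94',[onz(s,*q,.094).round(3) for q in p])
# sorter: outer grey walls by saturation, top view
hsv=cv2.cvtColor(b['pixels'],cv2.COLOR_RGB2HSV); m=(hsv[:,:,1]<50).astype(np.uint8)*255
k=np.zeros_like(m);k[120:215,255:390]=m[120:215,255:390]
k=cv2.morphologyEx(k,cv2.MORPH_CLOSE,np.ones((3,3)))
c=max(cv2.findContours(k,0,2)[0],key=cv2.contourArea)
ap=cv2.approxPolyDP(c,3,True)[:,0]; print(ap.tolist())
for z in(.148,.1,.05): print(z,[onz(b,*q,z)[:2].round(3).tolist() for q in ap])
k=np.zeros_like(m);k[165:235,405:485]=m[165:235,405:485]
c=np.vstack([q for q in cv2.findContours(k,0,2)[0] if cv2.contourArea(q)>40]);r=cv2.minAreaRect(c);print('pan',r,[onz(b,*q,.046)[:2].round(3).tolist() for q in cv2.boxPoints(r)])
C=cv2.resize(b['pixels'][120:215,255:390],None,fx=5.5,fy=5.5,interpolation=cv2.INTER_CUBIC);cv2.imwrite('pics/sort.png',C[:,:,::-1])
E
python3 m.py
```

```text
181.0 ((181.81301879882812, 285.0486145019531), (7.69842529296875, 38.08500289916992), 2.12109637260437)
box@94 [array([ 0.556, -0.354,  0.094]), array([ 0.486, -0.323,  0.094]), array([ 0.494, -0.31 ,  0.094]), array([ 0.564, -0.343,  0.094])]
11.5 ((451.00006103515625, 194.50003051757812), (3.535533905029297, 9.192388534545898), 45.0)
box@94 [array([ 0.509, -0.32 ,  0.094]), array([ 0.527, -0.336,  0.094]), array([ 0.521, -0.343,  0.094]), array([ 0.503, -0.326,  0.094])]
[[270, 139], [266, 197], [374, 200], [377, 136], [343, 136], [339, 131], [294, 128], [291, 140]]
0.148 [[0.606, 0.14], [0.457, 0.134], [0.471, -0.129], [0.637, -0.127], [0.63, -0.042], [0.642, -0.031], [0.641, 0.083], [0.608, 0.087]]
0.1 [[0.624, 0.148], [0.467, 0.141], [0.483, -0.135], [0.656, -0.133], [0.649, -0.043], [0.662, -0.032], [0.66, 0.088], [0.626, 0.092]]
0.05 [[0.643, 0.155], [0.478, 0.148], [0.494, -0.14], [0.676, -0.139], [0.668, -0.045], [0.682, -0.033], [0.681, 0.092], [0.645, 0.097]]
pan ((443.86163330078125, 198.759521484375), (46.70588302612305, 34.17647171020508), 28.072484970092773) [[0.497, -0.251], [0.584, -0.292], [0.532, -0.403], [0.446, -0.362]]
```

View pics/crop.png

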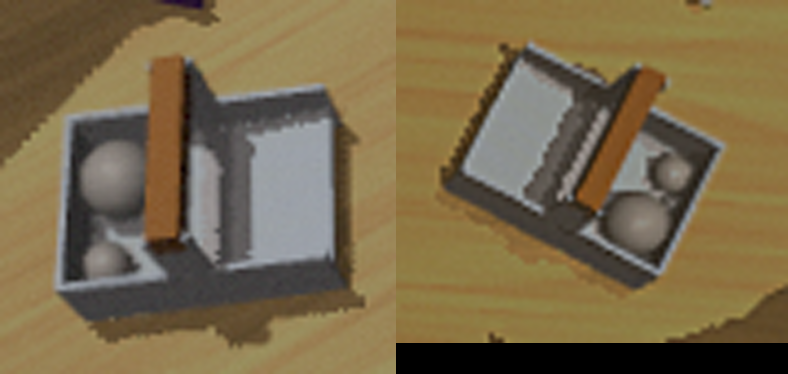

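View pics/sort.png

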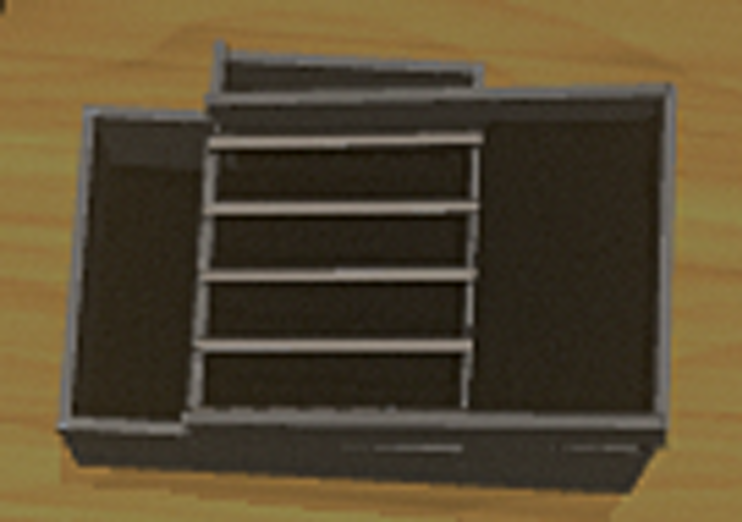

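The crop confirms the pan: large and small ball at the closed end, brown bar across the middle. The right-hand side of the sorter is the head tray. The tool can only roll about its z axis, so I will grip the bar by its two ends (84 mm against a 92 mm opening). That lets the pan pivot about the closing axis. I then lower its underside onto the back wall to tip it.

```bash
cat > t.py <<'E'
from h import *
a=snap('scene');b=snap('top')
pa=lambda x,y:((x+.5)/4.4-.5+145,(y+.5)/4.4-.5+250)
pb=lambda x,y:((x-396+.5)/4.9-.5+405,(y+.5)/4.9-.5+165)
pc=lambda x,y:((x+.5)/5.5-.5+255,(y+.5)/5.5-.5+120)
def tri(p,q):
    o1,d1=ray(a,*p);o2,d2=ray(b,*q);t=np.linalg.lstsq(np.c_[d1,-d2],o2-o1,rcond=None)[0]
    u,v=o1+d1*t[0],o2+d2*t[1];return ((u+v)/2).round(4),round(np.linalg.norm(u-v),4)
print('bar ends',tri(pa(167,58),pb(590,206)),tri(pa(164,242),pb(652,70)))
print('bar@94 A',[onz(a,*pa(*q),.094)[:2].round(4) for q in((167,58),(164,242))],'B',[onz(b,*pb(*q),.094)[:2].round(4) for q in((590,206),(652,70))])
print('rim tri',[tri(pa(*p),pb(*q)) for p,q in(((68,117),(652,275)),((325,88),(445,178)),((345,258),(528,45)),((58,290),(722,150)))])
print('rim A',[onz(a,*pa(*q),.046)[:2].round(3).tolist() for q in((68,117),(325,88),(345,258),(58,290))])
print('rim B',[onz(b,*pb(*q),.046)[:2].round(3).tolist() for q in((652,275),(445,178),(528,45),(722,150))])
print('back wall',[onz(b,*pc(*q),.148)[:2].round(4) for q in((676,88),(664,432))],'tray edge',[onz(b,*pc(*q),.103)[:2].round(4) for q in((479,140),(466,407))])
E
python3 t.py
```

```text
bar ends (array([ 0.4823, -0.3144,  0.0921]), np.float64(0.0015)) (array([ 0.5592, -0.3476,  0.0893]), np.float64(0.001))
bar@94 A [array([ 0.4836, -0.3136]), array([ 0.5613, -0.3476])] B [array([ 0.4817, -0.3146]), array([ 0.5579, -0.3456])]
rim tri [(array([ 0.4577, -0.3658,  0.0423]), np.float64(0.0041)), (array([ 0.5042, -0.2557,  0.0321]), np.float64(0.0067)), (array([ 0.5844, -0.2906,  0.0391]), np.float64(0.0075)), (array([ 0.5316, -0.4019,  0.0403]), np.float64(0.0005))]
rim A [[0.459, -0.367], [0.51, -0.259], [0.589, -0.287], [0.534, -0.401]]
rim B [[0.457, -0.363], [0.502, -0.249], [0.581, -0.293], [0.53, -0.4]]
back wall [array([ 0.6379, -0.1285]), array([ 0.4763, -0.1319])] tray edge [array([ 0.6221, -0.0418]), array([ 0.4913, -0.0452])]
```

The bar is centred at (0.521,−0.330), with a measured length of 83.8 mm and z of about 0.09, which agrees with the given sizes. The rim direction agrees too. The sorter origin is about (0.556,−0.084), yaw +1.35°, and the tray-to-wall distance measures 86.7 mm against 86.

Request:
servo_tool:
  commands:
    - [0, 0, 0, -4.13]
    - [0, 0, 0, -4.13]
    - [0, 0, 0, -4.13]
    - [0, 0, 0, -4.13]
    - [0, 0, 0, -4.13]
    - [0, 0, 0, -4.13]
    - [0, 0, 0, -4.13]
    - [0, 0, 0, -4.13]
    - [0, 0, 0, -4.13]
    - [0, 0, 0, -4.13]
  hand: -1

```text
time_s: 1.13
eef_pos: [0.2666, -0.5652, 0.2457]
tool_rot: [[0.395, 0.919, -0.0], [0.919, -0.395, 0.0], [0.0, -0.0, -1.0]]
ft_force: [-0.4, -0.5, -0.0]
gripper_width: 0.0918
grasp_force: 0.0
```

Request:
servo_tool:
  commands:
    - [15, 7, 0, 0]
    - [30, 13, 0, 0]
    - [37, 16, 0, 0]
    - [38, 17, 0, 0]
    - [38, 17, 0, 0]
    - [38, 17, 0, 0]
    - [37, 16, 0, 0]
    - [37, 16, 0, 0]
    - [30, 13, 0, 0]
    - [16, 8, 0, 0]

```text
time_s: 1.97
eef_pos: [0.5243, -0.3263, 0.2458]
tool_rot: [[0.393, 0.92, 0.002], [0.92, -0.393, 0.002], [0.002, 0.001, -1.0]]
ft_force: [0.2, -0.3, -0.4]
gripper_width: 0.0919
grasp_force: 0.0
```

```bash
cat >> h.py <<'E'
def go(p,yaw=None):
    "tool-frame mm shift to world p; roll needed so that tool y has world angle yaw"
    o=bot.get_obs();R=np.array(o['tool_rot']);print('t',o['time_s'],'at',np.array(o['eef_pos']).round(4),'q',np.array(o['joint_positions']).round(1),'w',o['gripper_width'],'gf',o['grasp_force'],'ft',np.array(o['ft_force']).round(1))
    y=np.degrees(np.arctan2(R[1,1],R[0,1]));print('yaw',y.round(2),'tilt z',R[2,2])
    print('shift',(R.T@(np.array(p)-o['eef_pos'])*1000).round(1), 'roll',None if yaw is None else round(y-yaw,2))
E
python3 -c "
from h import *
go((.521,-.330,.086),-23.45)"
```

```text
t 1.9667 at [ 0.5243 -0.3263  0.2458] q [ 36.1  25.  -13.1  90.3   5.9  65.3  -1.5] w 0.09190497878724914 gf 0.0 ft [ 0.2 -0.3 -0.4]
yaw -23.14 tilt z -0.9999968784881694
shift [ -5.1  -1.7 159.8] roll 0.31
```

Request:
servo_tool:
  commands:
    - [-1, -0.4, 8, 0.06]
    - [-1, -0.3, 14, 0.06]
    - [-1, -0.3, 16, 0.06]
    - [-1, -0.3, 16, 0.06]
    - [-1, -0.3, 16, 0.06]
    - [0, 0, 16, 0]
    - [0, 0, 14, 0]
    - [0, 0, 10, 0]
    - [0, 0, 4, 0]
    - [0, 0, 0, 0]

```text
time_s: 2.8
eef_pos: [0.5166, -0.3352, 0.1308]
tool_rot: [[0.403, 0.915, -0.002], [0.915, -0.403, 0.001], [-0.0, -0.002, -1.0]]
ft_force: [-0.4, -0.2, 0.0]
gripper_width: 0.0921
grasp_force: 0.0
```

```bash
python3 - <<'E'
from h import *
go((.521,-.330,.086),-23.45)
a=snap('scene');b=snap('top')
A=cv2.resize(a['pixels'][200:340,130:250],None,fx=3.3,fy=3.3,interpolation=cv2.INTER_CUBIC)
B=cv2.resize(b['pixels'][140:240,400:520],None,fx=3.3,fy=3.3,interpolation=cv2.INTER_CUBIC)
B=cv2.copyMakeBorder(B,0,A.shape[0]-B.shape[0],0,0,cv2.BORDER_CONSTANT)
cv2.imwrite('pics/c3.png',np.hstack([A,B])[:,:,::-1])
E
```

```text
t 2.8 at [ 0.5166 -0.3352  0.1308] q [ 36.3  31.2 -12.2  98.    8.   51.8  -2.9] w 0.09207300673441386 gf 0.0 ft [-0.4 -0.2  0. ]
yaw -23.77 tilt z -0.999998508700966
shift [ 6.5  2.  44.8] roll -0.32
```

View pics/c3.png

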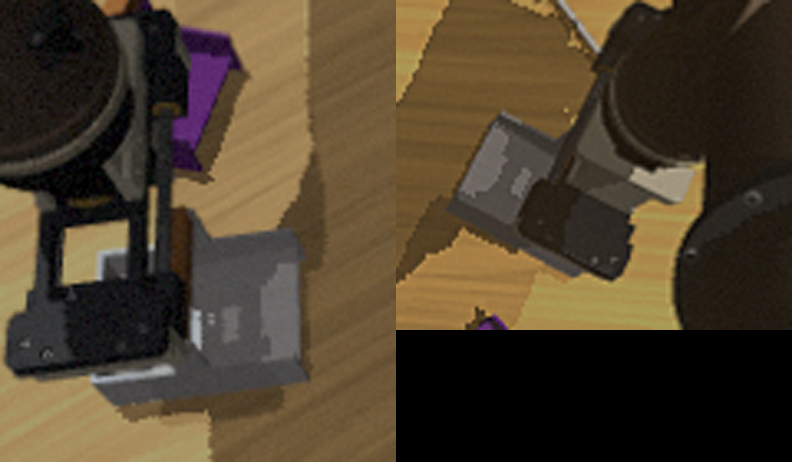

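The gripper hovers over the bar and hides most of it; the purple pan is clear. My last reading was taken while the arm was still moving, so I correct by (6.5, 2) and let it settle.

Request:
servo_tool:
  commands:
    - [2, 0.6, 0, -0.1]
    - [2, 0.6, 0, -0.1]
    - [2, 0.6, 0, -0.1]
    - [0.5, 0.2, 0, 0]
    - [0, 0, 0, 0]
    - [0, 0, 0, 0]
    - [0, 0, 0, 0]
    - [0, 0, 0, 0]
    - [0, 0, 0, 0]
    - [0, 0, 0, 0]

```text
time_s: 3.73
eef_pos: [0.5217, -0.3299, 0.1317]
tool_rot: [[0.398, 0.917, -0.0], [0.917, -0.398, -0.0], [-0.0, -0.0, -1.0]]
ft_force: [-0.7, 0.7, -0.1]
gripper_width: 0.0918
grasp_force: 0.0
```

```bash
python3 -c "
from h import *
go((.521,-.330,.086),-23.45)"
```

```text
t 3.7333 at [ 0.5217 -0.3299  0.1317] q [ 35.8  31.2 -12.3  97.8   8.1  51.9  -3.2] w 0.09178315743532695 gf 0.0 ft [-0.7  0.7 -0.1]
yaw -23.45 tilt z -0.9999999979342714
shift [-0.3 -0.7 45.7] roll -0.0
```

Request:
servo_tool:
  commands:
    - [0, -0.3, 3, 0]
    - [0, -0.3, 6, 0]
    - [0, 0, 6, 0]
    - [0, 0, 6, 0]
    - [0, 0, 6, 0]
    - [0, 0, 6, 0]
    - [0, 0, 6, 0]
    - [0, 0, 4, 0]
    - [0, 0, 2, 0]
    - [0, 0, 0, 0]

```text
time_s: 4.57
eef_pos: [0.521, -0.3295, 0.0861]
tool_rot: [[0.398, 0.917, -0.001], [0.917, -0.398, 0.0], [0.0, -0.001, -1.0]]
ft_force: [-0.6, 0.4, 1.1]
gripper_width: 0.0919
grasp_force: 0.0
```

Request:
servo_tool:
  commands:
    - [0, 0, 0, 0]
    - [0, 0, 0, 0]
    - [0, 0, 0, 0]
    - [0, 0, 0, 0]
    - [0, 0, 0, 0]
    - [0, 0, 0, 0]
    - [0, 0, 0, 0]
    - [0, 0, 0, 0]
    - [0, 0, 0, 0]
    - [0, 0, 0, 0]
  hand: 1
  squeeze: 35

```text
time_s: 5.4
eef_pos: [0.5214, -0.3297, 0.087]
tool_rot: [[0.398, 0.917, 0.0], [0.917, -0.398, -0.0], [-0.0, 0.0, -1.0]]
ft_force: [-0.5, 0.4, 2.9]
gripper_width: 0.0837
grasp_force: 34.9
```

Gripped at 83.7 mm, which matches the bar length. Lifting gently.

Request:
servo_tool:
  commands:
    - [0, 0, -2, 0]
    - [0, 0, -4, 0]
    - [0, 0, -6, 0]
    - [0, 0, -7, 0]
    - [0, 0, -7, 0]
    - [0, 0, -7, 0]
    - [0, 0, -6, 0]
    - [0, 0, -4, 0]
    - [0, 0, -2, 0]
    - [0, 0, 0, 0]

```text
time_s: 6.23
eef_pos: [0.5215, -0.3298, 0.1324]
tool_rot: [[0.398, 0.917, 0.001], [0.917, -0.398, -0.001], [-0.0, 0.001, -1.0]]
ft_force: [-0.1, -0.4, -5.6]
gripper_width: 0.084
grasp_force: 34.9
```

```bash
python3 - <<'E'
from h import *
go((.521,-.330,.30),-23.45)
a=snap('scene')
A=cv2.resize(a['pixels'][170:350,110:270],None,fx=3.3,fy=3.3,interpolation=cv2.INTER_CUBIC)
cv2.imwrite('pics/c4.png',A[:,:,::-1])
E
```

```text
t 6.2333 at [ 0.5215 -0.3298  0.1324] q [ 35.8  31.1 -12.3  97.8   8.1  51.9  -3.2] w 0.0839883791855241 gf 34.940099604427814 ft [-0.1 -0.4 -5.6]
yaw -23.45 tilt z -0.9999995780670626
shift [  -0.4   -0.2 -167.6] roll -0.0
```

View pics/c4.png

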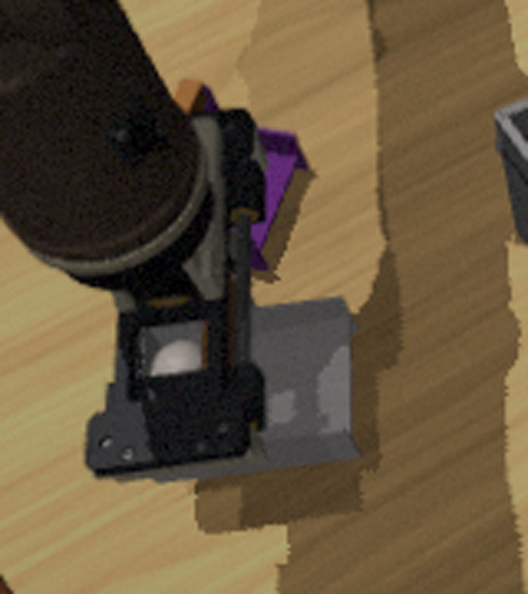

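The pan hangs about level, large ball visible at (178,358) of the crop. Lifting to 0.30 and rolling to the sorter's heading.

Request:
servo_tool:
  commands:
    - [0, 0, -6, 0]
    - [0, 0, -12, 0]
    - [0, 0, -17, 0]
    - [0, 0, -20, 0]
    - [0, 0, -22, 0]
    - [0, 0, -22, 0]
    - [0, 0, -20, 0]
    - [0, 0, -17, 0]
    - [0, 0, -12, 0]
    - [0, 0, -6, 0]

```text
time_s: 7.12
eef_pos: [0.5219, -0.3298, 0.2887]
tool_rot: [[0.398, 0.917, 0.003], [0.917, -0.398, -0.002], [-0.0, 0.003, -1.0]]
ft_force: [1.0, -0.3, -3.4]
gripper_width: 0.0838
grasp_force: 34.9
```

Request:
servo_tool:
  commands:
    - [0, 0, 0, -1]
    - [0, 0, 0, -2]
    - [0, 0, 0, -3]
    - [0, 0, 0, -3.2]
    - [0, 0, 0, -3.2]
    - [0, 0, 0, -3.2]
    - [0, 0, 0, -3.2]
    - [0, 0, 0, -3]
    - [0, 0, 0, -2]
    - [0, 0, 0, -1]

```text
time_s: 7.95
eef_pos: [0.5207, -0.3294, 0.2847]
tool_rot: [[-0.026, 1.0, -0.002], [1.0, 0.026, 0.001], [0.001, -0.002, -1.0]]
ft_force: [-0.0, -0.6, -4.8]
gripper_width: 0.0842
grasp_force: 34.9
```

```bash
python3 -c "
from h import *
go((.5565,-.101,.30),1.35)"
```

```text
t 7.95 at [ 0.5207 -0.3294  0.2847] q [ 39.8  24.  -18.2  86.9   7.7  70.5  22. ] w 0.08418403594351793 gf 34.94022388011217 ft [-0.  -0.6 -4.8]
yaw 1.5 tilt z -0.9999981728679965
shift [227.4  41.7 -15.2] roll 0.15
```

Request:
servo_tool:
  commands:
    - [2, 0.4, 0, 0]
    - [5, 1, 0, 0]
    - [8, 1.5, 0, 0]
    - [11, 2, 0, 0]
    - [14, 2.5, 0, 0.1]
    - [16, 3, 0, 0]
    - [17, 3, 0, 0]
    - [17, 3, 0, 0]
    - [17, 3, 0, 0]
    - [17, 3, 0, 0]

```text
time_s: 8.78
eef_pos: [0.541, -0.2028, 0.2859]
tool_rot: [[-0.023, 1.0, 0.0], [1.0, 0.023, 0.0], [0.0, 0.0, -1.0]]
ft_force: [0.4, 0.7, -4.0]
gripper_width: 0.0839
grasp_force: 34.9
```

Request:
servo_tool:
  commands:
    - [17, 3.2, 0, 0]
    - [17, 3.2, 0, 0]
    - [16, 3, 0, 0]
    - [14, 2.7, 0, 0]
    - [12, 2.4, 0, 0]
    - [10, 2, 0, 0]
    - [8, 1.5, 0, 0]
    - [5, 1, 0, 0]
    - [3, 0.3, 0, 0]
    - [1, 0, 0, 0]

```text
time_s: 9.62
eef_pos: [0.558, -0.1016, 0.2857]
tool_rot: [[-0.022, 1.0, 0.0], [1.0, 0.022, -0.0], [-0.0, -0.0, -1.0]]
ft_force: [-0.2, -0.5, -4.7]
gripper_width: 0.0839
grasp_force: 34.9
```

Request:
servo_tool:
  commands:
    - [0, 0, 2, 0]
    - [0, 0, 3, 0]
    - [0, 0, 3, 0]
    - [0, 0, 2, 0]
    - [0, 0, 0, 0]
    - [0, 0, 0, 0]
    - [0, 0, 0, 0]
    - [0, 0, 0, 0]
    - [0, 0, 0, 0]
    - [0, 0, 0, 0]

```text
time_s: 10.45
eef_pos: [0.558, -0.1018, 0.2759]
tool_rot: [[-0.022, 1.0, 0.0], [1.0, 0.022, -0.0], [-0.0, 0.0, -1.0]]
ft_force: [-0.4, -0.9, -4.4]
gripper_width: 0.0838
grasp_force: 34.9
```

```bash
python3 - <<'E'
from h import *
go((.5565,-.101,.243),1.35)
a=snap('scene');b=snap('top')
A=a['pixels'][80:330,210:470];B=b['pixels'][80:330,230:470]
cv2.imwrite('pics/c5.png',cv2.resize(np.hstack([A,B])[:,:,::-1],None,fx=1.58,fy=1.58,interpolation=cv2.INTER_CUBIC))
E
```

```text
t 10.45 at [ 0.558  -0.1018  0.2759] q [ 22.   20.1 -23.   94.4   8.4  67.1  -1.8] w 0.08381251754164452 gf 34.94042135775089 ft [-0.4 -0.9 -4.4]
yaw 1.25 tilt z -0.9999999539911598
shift [ 0.8 -1.5 32.9] roll -0.1
```

View pics/c5.png

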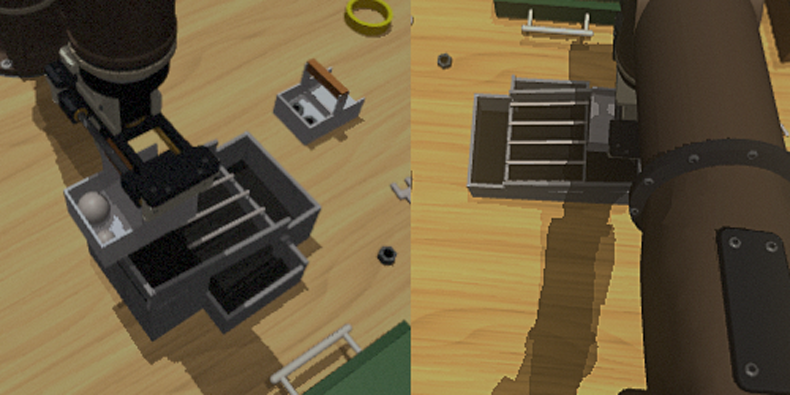

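The pan is level over the head tray at left-crop (150,200), with the large ball still at its closed end (95,205), which projects past the back wall. I shift so the pan underside meets the wall about 15 mm behind the bar, then pivot it over the wall edge along the computed arc.

Request:
servo_tool:
  commands:
    - [-1, -0.5, 2, 0]
    - [-2, -0.5, 4, 0]
    - [-2, -0.5, 6, 0]
    - [-1.5, 0, 7, 0]
    - [-0.5, 0, 7, 0]
    - [0, 0, 5, 0]
    - [0, 0, 3, 0]
    - [0, 0, 2, 0]
    - [0, 0, 0, 0]
    - [0, 0, 0, 0]
  squeeze: 20

```text
time_s: 11.38
eef_pos: [0.5567, -0.1087, 0.2398]
tool_rot: [[-0.022, 1.0, 0.0], [1.0, 0.022, 0.0], [0.0, 0.0, -1.0]]
ft_force: [-0.0, 0.5, -4.4]
gripper_width: 0.0842
grasp_force: 20.0
```

Request:
servo_tool:
  commands:
    - [0, 0, 1, 0]
    - [0, 0, 1, 0]
    - [0, 0, 1, 0]
    - [0, 0, 1, 0]
    - [0, 0, 0, 0]
    - [0, 0, 0, 0]
    - [0, 0, 0, 0]
    - [0, 0, 0, 0]
    - [0, 0, 0, 0]
    - [0, 0, 0, 0]

```text
time_s: 12.22
eef_pos: [0.5566, -0.1088, 0.2358]
tool_rot: [[-0.022, 1.0, 0.0], [1.0, 0.022, -0.0], [-0.0, 0.0, -1.0]]
ft_force: [0.3, -0.2, -3.5]
gripper_width: 0.0838
grasp_force: 20.0
```

Request:
servo_tool:
  commands:
    - [0, 0, 1, 0]
    - [1, 0, 1, 0]
    - [2, 0, 0.7, 0]
    - [2, 0, 0.7, 0]
    - [2, 0, 0.7, 0]
    - [2, 0, 0.7, 0]
    - [0, 0, 0, 0]
    - [0, 0, 0, 0]
    - [0, 0, 0, 0]
    - [0, 0, 0, 0]

```text
time_s: 13.05
eef_pos: [0.5566, -0.0999, 0.2319]
tool_rot: [[-0.022, 1.0, 0.001], [1.0, 0.022, -0.001], [-0.001, 0.001, -1.0]]
ft_force: [-3.0, 0.7, 5.9]
gripper_width: 0.0837
grasp_force: 20.0
```

```bash
python3 - <<'E'
from h import *
go((.5565,-.101,.243),1.35)
a=snap('scene')
A=a['pixels'][120:330,220:440]
cv2.imwrite('pics/c6.png',cv2.resize(A[:,:,::-1],None,fx=2.8,fy=2.8,interpolation=cv2.INTER_CUBIC))
E
```

```text
t 13.05 at [ 0.5566 -0.0999  0.2319] q [ 21.6  22.  -22.8  98.3   9.5  61.6  -3. ] w 0.08366014108781508 gf 19.989954885095358 ft [-3.   0.7  5.9]
yaw 1.24 tilt z -0.9999993673970359
shift [ -1.1  -0.1 -11.1] roll -0.11
```

View pics/c6.png

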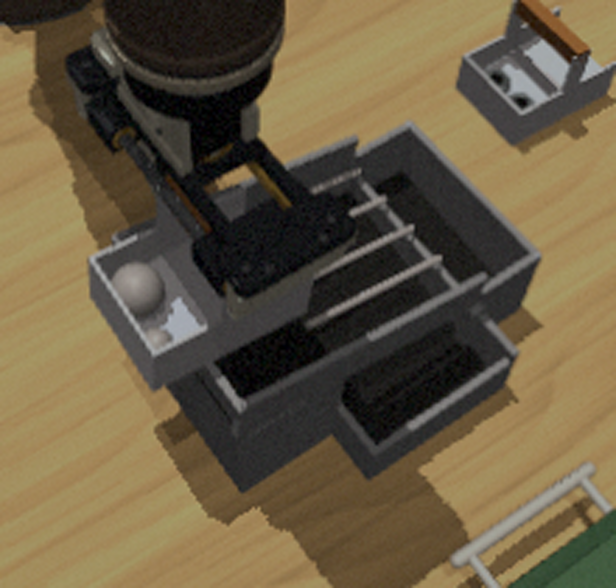

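Contact is made (force up about 10 N) and both balls are still at the closed end, crop (137,288) and (155,338). Continuing the arc.

Request:
servo_tool:
  commands:
    - [3, 0, 1, 0]
    - [3, 0, 1.3, 0]
    - [3, 0, 1.5, 0]
    - [3, 0, 1.6, 0]
    - [3, 0, 1.7, 0]
    - [3, 0, 1.8, 0]
    - [3, 0, 1.8, 0]
    - [2, 0, 1.5, 0]
    - [0, 0, 0, 0]
    - [0, 0, 0, 0]

```text
time_s: 13.93
eef_pos: [0.556, -0.076, 0.2187]
tool_rot: [[-0.023, 1.0, 0.0], [1.0, 0.023, 0.001], [0.001, 0.0, -1.0]]
ft_force: [-0.7, 3.2, 2.7]
gripper_width: 0.0837
grasp_force: 20.0
```

```bash
python3 - <<'E'
from h import *
go((.5565,-.101,.243),1.35)
a=snap('scene')
A=a['pixels'][120:330,220:440]
cv2.imwrite('pics/c7.png',cv2.resize(A[:,:,::-1],None,fx=2.8,fy=2.8,interpolation=cv2.INTER_CUBIC))
E
```

```text
t 13.9333 at [ 0.556  -0.076   0.2187] q [ 19.5  22.4 -23.1  99.8   9.9  59.8  -5.8] w 0.08366823811921227 gf 19.989912807941437 ft [-0.7  3.2  2.7]
yaw 1.3 tilt z -0.9999996871099412
shift [-25.   -0.1 -24.3] roll -0.05
```

View pics/c7.png

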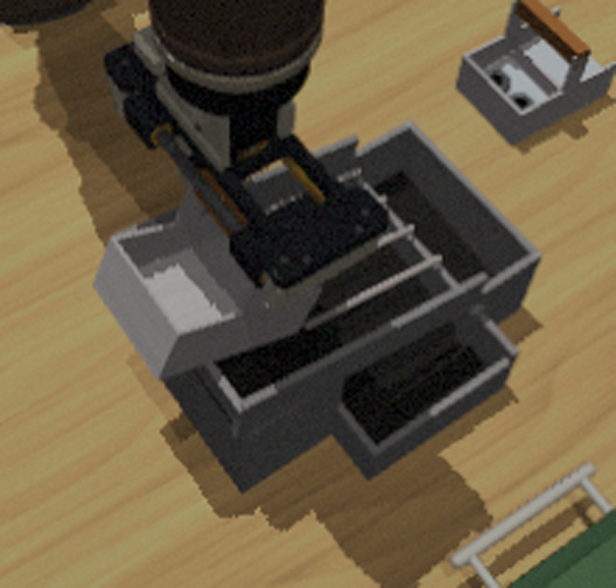

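The pan is tipped about 22° and its closed end is empty. I let the balls run, then check the lanes numerically by differencing against the first picture.

Request:
servo_tool:
  commands:
    - [0.5, 0, 0.5, 0]
    - [0.5, 0, 0.5, 0]
    - [0.5, 0, 0.5, 0]
    - [0.5, 0, 0.5, 0]
    - [0, 0, 0, 0]
    - [0, 0, 0, 0]
    - [0, 0, 0, 0]
    - [0, 0, 0, 0]
    - [0, 0, 0, 0]
    - [0, 0, 0, 0]

```text
time_s: 14.82
eef_pos: [0.5561, -0.0744, 0.2172]
tool_rot: [[-0.022, 1.0, 0.001], [1.0, 0.022, 0.0], [0.0, 0.001, -1.0]]
ft_force: [-2.2, 4.1, 6.0]
gripper_width: 0.0838
grasp_force: 20.0
```

```bash
cat > d.py <<'E'
from h import *
import sys
go((.5565,-.101,.30),1.35)
O=np.array([.556,-.084]);X=np.array([.0236,-.9997]);Y=np.array([.9997,.0236])
for n,f in(('scene','a1.png'),('top','b1.png')):
    s=snap(n,sys.argv[1]+n+'.png'); r=cv2.imread('pics/'+f)[:,:,::-1]
    d=cv2.absdiff(cv2.GaussianBlur(s['pixels'],(3,3),0),cv2.GaussianBlur(r,(3,3),0)).max(2)
    for nm,x0,x1,y0,y1,z in(('side',-169,-44,81,121,.05),('end',-228,-175,-75,75,.06),('bars',-170,-40,-75,75,.1),('tray',-40,40,-75,75,.12)):
        P=[proj(s,[*(O+X*x/1e3+Y*y/1e3),z]) for x,y in((x0,y0),(x1,y0),(x1,y1),(x0,y1))]
        m=np.zeros(d.shape,np.uint8);cv2.fillConvexPoly(m,np.int32(P),255)
        c=cv2.findContours(((d>35)&(m>0)).astype(np.uint8),0,2)[0]
        print(n,nm,[(cv2.boundingRect(q),cv2.contourArea(q)) for q in c if cv2.contourArea(q)>8])
E
python3 d.py p1
```

```text
t 14.8167 at [ 0.5561 -0.0744  0.2172] q [ 19.3  22.5 -23.1  99.9  10.   59.6  -6.1] w 0.08378262218017593 gf 19.99544821679592 ft [-2.2  4.1  6. ]
yaw 1.26 tilt z -0.9999996691154909
shift [-26.5  -0.1 -82.8] roll -0.09
scene side [((386, 246, 10, 8), 46.0)]
scene end [((371, 195, 15, 14), 150.5)]
scene bars [((338, 236, 22, 13), 23.5), ((329, 228, 15, 9), 18.5), ((321, 218, 18, 16), 73.0), ((320, 206, 35, 18), 77.0), ((371, 199, 10, 10), 38.5), ((301, 194, 14, 8), 30.5), ((309, 187, 51, 27), 144.5), ((326, 183, 15, 9), 30.0)]
scene tray [((319, 245, 22, 14), 28.0), ((286, 239, 13, 17), 29.0), ((309, 210, 5, 4), 9.0), ((270, 200, 59, 48), 1414.5)]
top side [((297, 134, 6, 4), 13.0)]
top end [((273, 164, 12, 13), 107.5)]
top bars [((324, 182, 17, 3), 16.0), ((330, 168, 12, 11), 12.5), ((331, 144, 11, 2), 9.5)]
top tray [((339, 195, 33, 3), 37.0), ((343, 142, 12, 14), 85.5)]
```

Both balls sorted: the small one is in the side lane (scene (391,250), top (300,136)) and the large one is in the end lane (scene (378,202), top (279,170)). Next I lift the pan and take it to free bench at (0.51,−0.305).

Request:
servo_tool:
  commands:
    - [0, 0, -3, 0]
    - [0, 0, -6, 0]
    - [0, 0, -9, 0]
    - [0, 0, -12, 0]
    - [0, 0, -13, 0]
    - [0, 0, -13, 0]
    - [0, 0, -12, 0]
    - [0, 0, -9, 0]
    - [0, 0, -6, 0]
    - [0, 0, -3, 0]
  squeeze: 30

```text
time_s: 15.75
eef_pos: [0.5561, -0.075, 0.3038]
tool_rot: [[-0.022, 1.0, 0.001], [1.0, 0.022, -0.0], [-0.0, 0.001, -1.0]]
ft_force: [0.2, -0.1, -1.9]
gripper_width: 0.0836
grasp_force: 30.0
```

Request:
servo_tool:
  commands:
    - [-4, -1, 0, 0]
    - [-8, -2, 0, 0]
    - [-12, -3, 0, 0]
    - [-15, -3, 0, 0]
    - [-16, -4, 0, 0]
    - [-16, -4, 0, 0]
    - [-16, -4, 0, 0]
    - [-16, -4, 0, 0]
    - [-16, -4, 0, 0]
    - [-16, -4, 0, 0]

```text
time_s: 16.58
eef_pos: [0.5245, -0.2128, 0.302]
tool_rot: [[-0.02, 1.0, -0.001], [1.0, 0.02, -0.0], [-0.0, -0.001, -1.0]]
ft_force: [2.0, -0.5, -2.3]
gripper_width: 0.0836
grasp_force: 30.0
```

Request:
servo_tool:
  commands:
    - [-16, -4, 0, 0]
    - [-16, -4, 0, 0]
    - [-16, -3, 0, 0]
    - [-14, -3, 0, 0]
    - [-12, -2, 0, 0]
    - [-9, -2, 0, 0]
    - [-6, -1, 0, 0]
    - [-4, 0, 0, 0]
    - [-2, 0, 0, 0]
    - [0, 0, 0, 0]

```text
time_s: 17.42
eef_pos: [0.509, -0.3058, 0.3027]
tool_rot: [[-0.022, 1.0, 0.0], [1.0, 0.022, 0.0], [0.0, 0.0, -1.0]]
ft_force: [-0.4, -0.1, -2.3]
gripper_width: 0.0839
grasp_force: 30.0
```

Request:
servo_tool:
  commands:
    - [0, 0, 6, 0]
    - [0, 0, 12, 0]
    - [0, 0, 18, 0]
    - [0, 0, 22, 0]
    - [0, 0, 24, 0]
    - [0, 0, 24, 0]
    - [0, 0, 22, 0]
    - [0, 0, 18, 0]
    - [0, 0, 12, 0]
    - [0, 0, 6, 0]

```text
time_s: 18.25
eef_pos: [0.5083, -0.3049, 0.1369]
tool_rot: [[-0.023, 1.0, -0.002], [1.0, 0.023, 0.001], [0.001, -0.002, -1.0]]
ft_force: [0.4, -0.3, -2.4]
gripper_width: 0.0838
grasp_force: 30.0
```

Request:
servo_tool:
  commands:
    - [0, 0, 0, 0]
    - [0, 0, 0, 0]
    - [0, 0, 0, 0]
    - [0, 0, 0, 0]
    - [0, 0, 0, 0]
    - [0, 0, 0, 0]
    - [0, 0, 0, 0]
    - [0, 0, 0, 0]
    - [0, 0, 0, 0]
    - [0, 0, 0, 0]
  squeeze: 6

```text
time_s: 19.08
eef_pos: [0.5088, -0.3059, 0.1387]
tool_rot: [[-0.022, 1.0, -0.0], [1.0, 0.022, -0.0], [-0.0, -0.0, -1.0]]
ft_force: [1.0, -0.7, -2.4]
gripper_width: 0.084
grasp_force: 6.0
```

```bash
python3 - <<'E'
from h import *
go((.51,-.305,.113),1.35)
a=snap('scene')
A=a['pixels'][170:350,130:310]
cv2.imwrite('pics/c8.png',cv2.resize(A[:,:,::-1],None,fx=3.2,fy=3.2,interpolation=cv2.INTER_CUBIC))
E
```

```text
t 19.0833 at [ 0.5088 -0.3059  0.1387] q [ 37.8  29.3 -16.9 100.6  10.5  51.6  17.6] w 0.08398492540300741 gf 5.999918030574918 ft [ 1.  -0.7 -2.4]
yaw 1.25 tilt z -0.9999999967463388
shift [ 0.9  1.2 25.7] roll -0.1
```

Request:
servo_tool:
  commands:
    - [0, 0, 3, 0]
    - [0, 0, 5, 0]
    - [0, 0, 5, 0]
    - [0, 0, 5, 0]
    - [0, 0, 5, 0]
    - [0, 0, 4, 0]
    - [0, 0, 3, 0]
    - [0, 0, 2, 0]
    - [0, 0, 2, 0]
    - [0, 0, 1, 0]

```text
time_s: 19.97
eef_pos: [0.5089, -0.3059, 0.1035]
tool_rot: [[-0.022, 1.0, -0.0], [1.0, 0.022, 0.0], [0.0, -0.0, -1.0]]
ft_force: [0.6, 0.3, -2.4]
gripper_width: 0.0842
grasp_force: 6.0
```

Request:
servo_tool:
  commands:
    - [0, 0, 1, 0]
    - [0, 0, 1, 0]
    - [0, 0, 1, 0]
    - [0, 0, 1, 0]
    - [0, 0, 1, 0]
    - [0, 0, 1, 0]
    - [0, 0, 1, 0]
    - [0, 0, 1, 0]
    - [0, 0, 0, 0]
    - [0, 0, 0, 0]

```text
time_s: 20.8
eef_pos: [0.5092, -0.3075, 0.0968]
tool_rot: [[-0.021, 1.0, 0.001], [1.0, 0.021, -0.002], [-0.002, 0.001, -1.0]]
ft_force: [-1.0, -3.3, 6.2]
gripper_width: 0.0841
grasp_force: 6.0
```

Request:
servo_tool:
  commands:
    - [0, 0, 1, 0]
    - [0, 0, 1, 0]
    - [0, 0, 1, 0]
    - [0, 0, 1, 0]
    - [0, 0, 1, 0]
    - [0, 0, 1, 0]
    - [0, 0, 0.5, 0]
    - [0, 0, 0, 0]
    - [0, 0, 0, 0]
    - [0, 0, 0, 0]

```text
time_s: 21.63
eef_pos: [0.5092, -0.3076, 0.0903]
tool_rot: [[-0.021, 1.0, 0.001], [1.0, 0.021, -0.002], [-0.002, 0.001, -1.0]]
ft_force: [-1.3, -3.5, 6.0]
gripper_width: 0.0838
grasp_force: 6.0
```

```bash
python3 - <<'E'
from h import *
go((.51,-.305,.087),1.35)
a=snap('scene')
A=a['pixels'][170:350,130:310]
cv2.imwrite('pics/c9.png',cv2.resize(A[:,:,::-1],None,fx=3.2,fy=3.2,interpolation=cv2.INTER_CUBIC))
E
```

```text
t 21.6333 at [ 0.5092 -0.3076  0.0903] q [ 37.1  32.7 -16.  102.9  12.1  45.9  16.3] w 0.0838127977722739 gf 6.0009108879603446 ft [-1.3 -3.5  6. ]
yaw 1.18 tilt z -0.9999960698804643
shift [2.6 0.9 3.3] roll -0.17
```

Request:
servo_tool:
  commands:
    - [0, 0, 0, 0]
    - [0, 0, 0, 0]
    - [0, 0, 0.5, 0]
    - [0, 0, 0.5, 0]
    - [0, 0, 0.5, 0]
    - [0, 0, 0.5, 0]
    - [0, 0, 0.5, 0]
    - [0, 0, 0.5, 0]
    - [0, 0, 0, 0]
    - [0, 0, 0, 0]
  squeeze: 3

```text
time_s: 22.52
eef_pos: [0.509, -0.3058, 0.0861]
tool_rot: [[-0.022, 1.0, 0.0], [1.0, 0.022, 0.0], [0.0, 0.0, -1.0]]
ft_force: [-0.0, -1.9, 2.6]
gripper_width: 0.084
grasp_force: 3.0
```

```bash
python3 - <<'E'
from h import *
go((.51,-.305,.087),1.35)
a=snap('scene')
A=a['pixels'][170:350,130:310].copy()
A=cv2.resize(A,None,fx=3.2,fy=3.2,interpolation=cv2.INTER_CUBIC)
# expected rim corners of an upright pan (z .046) and floor-level closed corners, marked
c=np.array([.5092,-.3076]);X=np.array([.0225,-1]);Y=np.array([1,.0225])
for x,y,z in((-60,-42,46),(-60,42,46),(60,42,46),(60,-42,46),(60,42,0),(60,-42,0),(-60,42,0)):
    p=(proj(a,[*(c+X*x/1e3+Y*y/1e3),z/1e3])-[130,170]+.5)*3.2-.5
    cv2.circle(A,tuple(int(v) for v in p.round()),3,(255,0,0),1)
cv2.imwrite('pics/c10.png',A[:,:,::-1])
E
```

```text
t 22.5167 at [ 0.509  -0.3058  0.0861] q [ 37.   33.  -16.  103.1  12.1  45.5  16.2] w 0.0839953703098781 gf 3.000138639472425 ft [-0.  -1.9  2.6]
yaw 1.26 tilt z -0.9999999890852885
shift [ 0.8  1.  -0.9] roll -0.09
```

View pics/c10.png

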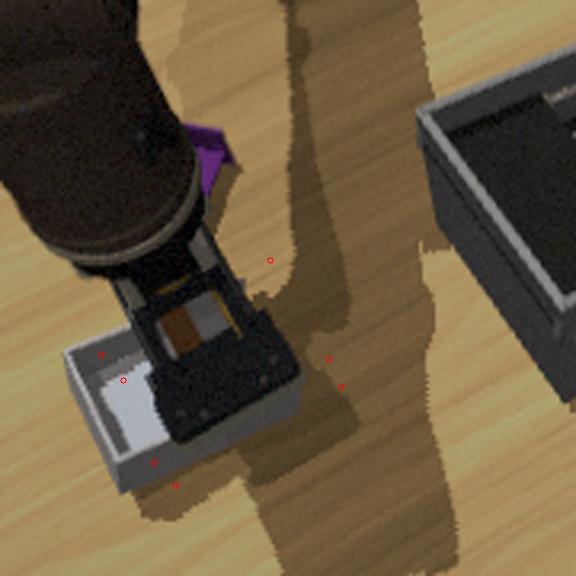

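The red marks show where an upright pan would appear. The actual closed rim corners, (67,350) and (120,460), are offset by about +14 mm in x and +30 mm in z. So the pan still leans about 25° mouth-down on its front corner, because bench friction jammed the rotation while the pads slid down. I'll swing it level about that corner by drawing the bar backwards along the arc.

Request:
servo_tool:
  commands:
    - [-4.4, 0, 1, 0]
    - [-4.4, 0, 1, 0]
    - [-4.4, 0, 1.4, 0]
    - [-4.3, 0, 1.4, 0]
    - [-4.2, 0, 1.7, 0]
    - [-4.1, 0, 1.8, 0]
    - [-4.1, 0, 2.1, 0]
    - [-4, 0, 2.1, 0]
    - [0, 0, 0, 0]
    - [0, 0, 0, 0]
  squeeze: 4

```text
time_s: 23.4
eef_pos: [0.5096, -0.3403, 0.0736]
tool_rot: [[-0.021, 1.0, 0.0], [1.0, 0.021, -0.0], [-0.0, 0.0, -1.0]]
ft_force: [0.4, -0.1, -2.5]
gripper_width: 0.0841
grasp_force: 4.0
```

```bash
cat > r.py <<'E'
from h import *
go((.51,-.305,.087),1.35)
a=snap('scene')
# grey/bright rim of the closed end: brightest ridge; report pan silhouette's extreme points
hsv=cv2.cvtColor(a['pixels'],cv2.COLOR_RGB2HSV);m=((hsv[:,:,1]<60)&(hsv[:,:,2]>70)).astype(np.uint8)
k=np.zeros_like(m);k[255:345,100:230]=m[255:345,100:230]
c=max(cv2.findContours(k,0,2)[0],key=cv2.contourArea);p=c[:,0]
print('area',cv2.contourArea(c),'left',p[p[:,0].argmin()],'bottom',p[p[:,1].argmax()],'poly',cv2.approxPolyDP(c,2,True)[:,0].tolist())
o=bot.get_obs()['eef_pos'];C=np.array(o[:2]);X=np.array([.0225,-1]);Y=np.array([1,.0225])
for th in(0,5,10,15,20,25):
    t=np.radians(th);co,s=np.cos(t),np.sin(t);zb=.060*s+.085*co
    f=lambda x,y,z:proj(a,[*(C+X*(x*co-z*s)+Y*y),zb+x*s+z*co]).round(1).tolist()
    print(th,'rim far',f(.06,-.042,-.039),'rim near',f(.06,.042,-.039),'base near',f(.06,.042,-.085))
E
python3 r.py
```

```text
t 23.4 at [ 0.5096 -0.3403  0.0736] q [ 39.3  35.3 -15.5 100.9  12.6  45.5  18.9] w 0.08409135807052291 gf 3.999923290684819 ft [ 0.4 -0.1 -2.5]
yaw 1.23 tilt z -0.9999999271742943
shift [ 35.3   1.2 -13.4] roll -0.12
area 439.0 left [143 290] bottom [165 331] poly [[154, 284], [143, 290], [143, 294], [157, 324], [167, 331], [177, 325], [164, 330], [161, 327], [164, 327], [163, 323], [170, 326], [177, 322], [168, 323], [160, 310], [161, 297], [151, 288], [155, 287]]
0 rim far [146.2, 288.3] rim near [162.4, 323.0] base near [169.6, 329.7]
5 rim far [142.9, 287.2] rim near [159.1, 322.4] base near [164.7, 330.2]
10 rim far [139.9, 286.1] rim near [156.1, 321.6] base near [160.0, 330.6]
15 rim far [137.1, 284.9] rim near [153.3, 320.7] base near [155.4, 330.8]
20 rim far [134.6, 283.6] rim near [150.9, 319.8] base near [151.0, 331.0]
25 rim far [132.5, 282.3] rim near [148.7, 318.8] base near [146.8, 330.9]
```

The outline now fits a tilt of about 3–5°, and the pan's weight still hangs in the grip. I set it down the last few mm.

Request:
servo_tool:
  commands:
    - [-0.5, 0, 0.7, 0]
    - [-0.5, 0, 0.7, 0]
    - [-0.5, 0, 0.7, 0]
    - [-0.5, 0, 0.7, 0]
    - [-0.5, 0, 0.7, 0]
    - [-0.5, 0, 0.7, 0]
    - [0, 0, 0.7, 0]
    - [0, 0, 0, 0]
    - [0, 0, 0, 0]
    - [0, 0, 0, 0]
  squeeze: 3

```text
time_s: 24.28
eef_pos: [0.5096, -0.343, 0.0687]
tool_rot: [[-0.022, 1.0, -0.0], [1.0, 0.022, -0.0], [-0.0, -0.0, -1.0]]
ft_force: [-0.8, -1.0, -0.1]
gripper_width: 0.0844
grasp_force: 3.0
```

```bash
python3 r.py
```

```text
t 24.2833 at [ 0.5096 -0.343   0.0687] q [ 39.4  35.8 -15.4 100.8  12.7  45.1  19. ] w 0.08441021062040947 gf 2.9995388723909855 ft [-0.8 -1.  -0.1]
yaw 1.25 tilt z -0.9999999703865584
shift [ 38.    1.2 -18.3] roll -0.1
area 289.0 left [190 272] bottom [215 298] poly [[190, 272], [191, 277], [200, 285], [205, 296], [212, 295], [217, 298], [198, 267]]
0 rim far [144.9, 289.1] rim near [161.0, 323.9] base near [168.3, 330.5]
5 rim far [141.6, 288.0] rim near [157.7, 323.2] base near [163.4, 331.1]
10 rim far [138.5, 286.9] rim near [154.6, 322.5] base near [158.6, 331.5]
15 rim far [135.7, 285.7] rim near [151.8, 321.6] base near [154.0, 331.7]
20 rim far [133.2, 284.4] rim near [149.4, 320.7] base near [149.5, 331.8]
25 rim far [131.0, 283.1] rim near [147.2, 319.7] base near [145.4, 331.8]
```

The bench now carries the weight. Opening the gripper, then retreating upward.

Request:
servo_tool:
  commands:
    - [0, 0, 0, 0]
    - [0, 0, 0, 0]
    - [0, 0, 0, 0]
    - [0, 0, 0, 0]
    - [0, 0, 0, 0]
    - [0, 0, 0, 0]
    - [0, 0, 0, 0]
    - [0, 0, 0, 0]
    - [0, 0, 0, 0]
    - [0, 0, 0, 0]
  hand: -1

```text
time_s: 25.17
eef_pos: [0.5097, -0.3428, 0.0688]
tool_rot: [[-0.022, 1.0, -0.0], [1.0, 0.022, -0.0], [-0.0, -0.0, -1.0]]
ft_force: [-0.2, 1.0, -0.1]
gripper_width: 0.0916
grasp_force: 0.0
```

Request:
servo_tool:
  commands:
    - [0, 0, -1, 0]
    - [0, 0, -3, 0]
    - [0, 0, -5, 0]
    - [0, 0, -7, 0]
    - [0, 0, -9, 0]
    - [0, 0, -10, 0]
    - [0, 0, -10, 0]
    - [0, 0, -10, 0]
    - [0, 0, -10, 0]
    - [0, 0, -10, 0]

```text
time_s: 26.0
eef_pos: [0.5098, -0.3428, 0.1452]
tool_rot: [[-0.022, 1.0, 0.0], [1.0, 0.022, -0.0], [-0.0, 0.0, -1.0]]
ft_force: [0.5, -0.2, 0.7]
gripper_width: 0.0916
grasp_force: 0.0
```

Request:
servo_tool:
  commands:
    - [0, 0, -12, 0]
    - [0, 0, -15, 0]
    - [0, 0, -18, 0]
    - [-5, 0, -18, 0]
    - [-10, 0, -18, 0]
    - [-15, -5, -12, 0]
    - [-20, -10, -8, 0]
    - [-25, -15, -4, 0]
    - [-30, -20, 0, 0]
    - [-30, -20, 0, 0]

```text
time_s: 26.83
eef_pos: [0.4425, -0.48, 0.2502]
tool_rot: [[-0.024, 1.0, 0.001], [1.0, 0.024, -0.001], [-0.001, 0.001, -1.0]]
ft_force: [1.3, -0.2, 0.2]
gripper_width: 0.0917
grasp_force: 0.0
```

Request:
servo_tool:
  commands:
    - [-30, -20, 0, 0]
    - [-30, -20, 0, 0]
    - [-25, -15, 0, 0]
    - [-20, -10, 0, 0]
    - [-10, -5, 0, 0]
    - [-5, 0, 0, 0]
    - [0, 0, 0, 0]
    - [0, 0, 0, 0]
    - [0, 0, 0, 0]
    - [0, 0, 0, 0]

```text
time_s: 27.67
eef_pos: [0.3768, -0.5992, 0.2491]
tool_rot: [[-0.024, 1.0, 0.001], [1.0, 0.024, 0.0], [0.0, 0.001, -1.0]]
ft_force: [-0.2, 0.3, -0.1]
gripper_width: 0.092
grasp_force: 0.0
```

```bash
cat > f.py <<'E'
from h import *
exec(open('d.py').read().replace("sys.argv[1]","'p2'"))
a=snap('scene');b=snap('top')
for s,box in((a,(100,240,230,350)),(b,(400,500,160,250))):
    x0,x1,y0,y1=box
    hsv=cv2.cvtColor(s['pixels'],cv2.COLOR_RGB2HSV)
    for nm,m in(('bar',cv2.inRange(hsv,(4,120,60),(14,255,255))),('grey',cv2.inRange(hsv,(0,0,40),(180,70,255)))):
        k=np.zeros_like(m);k[y0:y1,x0:x1]=m[y0:y1,x0:x1];k=cv2.morphologyEx(k,cv2.MORPH_CLOSE,np.ones((3,3)))
        cs=cv2.findContours(k,0,2)[0]
        if cs:
            c=max(cs,key=cv2.contourArea);print(nm,cv2.contourArea(c),cv2.minAreaRect(c),cv2.approxPolyDP(c,3,True)[:,0].tolist())
    C=np.array([.5096,-.343]);X=np.array([.0225,-1]);Y=np.array([1,.0225])
    print('expected level: rim',[proj(s,[*(C+X*x+Y*y),.046]).round(0).tolist() for x,y in((.06,-.042),(.06,.042),(-.06,.042),(-.06,-.042))],'bar',[proj(s,[*(C+Y*y),.094]).round(0).tolist() for y in(-.042,.042)])
E
python3 f.py
```

```text
t 27.6667 at [ 0.3768 -0.5992  0.2491] q [ 61.4  33.6 -13.5  75.5   7.8  71.8  49. ] w 0.09196819827845625 gf 0.0 ft [-0.2  0.3 -0.1]
yaw 1.39 tilt z -0.9999996717377703
shift [493.7 191.8 -50.5] roll 0.04
scene side [((386, 246, 10, 8), 42.0)]
scene end [((386, 213, 14, 7), 54.5)]
scene bars []
scene tray []
top side []
top end [((275, 148, 11, 12), 86.0)]
top bars []
top tray []
bar 253.5 ((171.1000213623047, 283.20001220703125), (39.8020133972168, 8.049844741821289), 63.43495178222656) [[163, 265], [162, 274], [178, 302], [183, 299]]
grey 2658.5 ((176.45594787597656, 292.0673522949219), (58.01714324951172, 65.79115295410156), 59.74356460571289) [[196, 261], [176, 272], [167, 264], [184, 297], [181, 302], [175, 301], [165, 279], [143, 291], [157, 324], [165, 331], [218, 301]]
expected level: rim [[145.0, 289.0], [161.0, 324.0], [217.0, 291.0], [199.0, 259.0]] bar [[165.0, 264.0], [183.0, 299.0]]
bar 68.0 ((457.5, 193.5), (23.0, 5.0), 90.0) [[455, 182], [455, 200], [459, 205], [459, 182]]
grey 1278.0 ((450.5, 201.0), (38.0, 49.0), 90.0) [[474, 188], [461, 187], [461, 213], [455, 214], [451, 186], [454, 182], [449, 186], [429, 185], [426, 217], [473, 218]]
expected level: rim [[473.0, 218.0], [472.0, 187.0], [427.0, 184.0], [427.0, 215.0]] bar [[456.0, 213.0], [455.0, 181.0]]
```

The pan's rim and bar match the pixels predicted for a level pan within 1–3 px. The balls are still in their lanes and the gripper is clear. Handing in.

```bash
python3 -c "
from h import *
print(ticket.close_job())"
```

```text
the job is handed in; nothing more can be done
None
```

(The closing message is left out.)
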